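# Pack the inspected chip trays on their stacking bases

## Robot

A 6-joint arm with a two-finger parallel gripper is mounted at the origin on the work surface. World frame = base frame: x ahead of the robot, y to its left, z up, the work surface at z = 0. Lengths are in mm, angles in rad, forces in N, time in s.
With the tool pointing down it reaches from about 300 to 775 mm from the base axis. Payload 14.6 kg.
Tool frame: the origin (TCP) lies between the finger pads; the fingertips stand manip.tip_reach ahead of it and the grasp point (between the pads) lies 5 mm behind it (manip.tip_reach is the distance from the TCP to the fingertips, in mm); z points along the fingers, y is the line along which they close (so a half turn about z gives the same grasp; the last joint's range is limited). The gripper opens to 94 mm and grips with 3 to 60 N. Pads are 16 mm wide; open, the fingers measure 119 mm over their backs; the gripper's body (75 mm by 177 mm) begins 78 mm behind the grasp point.
Start: joints at [-1.173, 0.3, 1.521, -0, 1.321, -0.067], TCP at [246.526, -491.644, 219.446] pointing down, gripper open.
Joint ranges: [-3.03, 3.03], [-0.79, 2.21], [0.23, 2.52], [-1.04, 4.18], [0, 3.07], [-2.55, 2.55]. Speed limits (rad/s): [2.22, 2.22, 2.57, 3.14, 3.14, 3.14].

## Interface

Orientations are given as [roll, pitch, yaw] about the fixed x, y, z axes, in that order (R = Rz(yaw) Ry(pitch) Rx(roll)).
In Python, from cell import manip gives the robot as it stands. The module is installed in compiled form; this text tells all that it offers.
- The arm moves only by the shell command python3 -m creep 'ROWS' [FORCE]. ROWS is JSON, a list of rows, each a list of 3 entries, a list of its own where there are three numbers: the opening, from -1 (shut) to 1 (fully open), then the shift along the tool's x, y, z in cm, then the turn about the tool's z in units of 5 degrees (1.0 is 5 degrees). In form: [[grip, [tx, ty, tz], roll], ...]. A call has 1 to 12 rows; each row is the pose to reach, as a shift and turn from the pose commanded when the call began, along the tool's axes at that moment; what a row does not reach only later rows make up. A row lasts 1/10 s, in which the tool goes at most 50 mm and 8.59 degrees, less where a joint would pass 70% of its speed; a pose out of reach is approached as far as the arm can. A call with a gripper value outside its range is refused whole. The fingers move at their own pace and stop on an object; FORCE is the grip in N (left out, the last holds). Time passes only in rows, so rows that repeat a pose let the fingers close. It gives the time, the measured TCP pose, the force, the opening and the grip force at its end, in the units of the state.
- manip.read_state(): the state, without advancing time (a new reading comes with each control period).
- manip.camera(name): name is "scene" or "side" or "wrist"; returns the picture (480x640x3 uint8, red, green, blue); there is no depth.
- manip.camera_params(name): a dict with "fovy" (degrees; the focal length in pixels is half the picture's height over the tangent of half this angle, whatever the lens; pixels are square), "cx", "cy" (the principal point, pixels), "origin" and "attitude" of the camera in the world. Camera axes: x right, y down, z forward; pixel columns grow to the right and rows downward; lengths in mm; the calibration is good to about 2 mm. A picture is of the moment at which its call begins: read the wrist's pose just before it. camera_params takes no time and is no camera call; for the wrist camera it gives the pose at the moment of the call.
- manip.sign_off(): hands the job in; it is judged then, once.
The state is a dict: "clock": time; "joints": joint angles; "qd": joint speeds; "effort": joint torques, N m; "eef_pos": TCP position; "eef_rot": TCP orientation; "wrist_force": force on the tool from outside, world axes, zero at the start; "moment": the same for the moment, N m; "finger_gap": finger opening in mm; "finger_force": force on a finger pad.
Only numpy, scipy, OpenCV 4.12 (cv2) and the standard library are available. Lean on these libraries where they do the work, as an engineer would, in place of code of your own. Each camera call takes 0.05 s, during which the arm holds its last target. There are 200 camera calls.

## Task

Pack up the inspected chip trays: on the green base stack the black tray, on it the yellow tray, and close that stack with the clear cover; on the red base put the white tray of rejects and close it with the red cover. Every piece must be fully seated on the one below it. Keep the trays level and set them down gently so that no chip jumps out, and leave the glass dish and the loupe where they are.

Things in the scene. Friction and masses are not known exactly. Their poses are not given: they have to be found in the camera images.
- tray_black: Black chip tray. 76 (x) x 52 (y) mm, 70 g. Sides 13 mm high to a flat shoulder; on it a raised middle 65 x 41 x 4 mm with pockets. Hollow below: recess 71 x 47 x 4.5 mm in a 2.5 mm skirt, fits over a raised middle with 3 mm play, either way round. Seated, its origin is 8 mm above a base's origin, 13 mm above a tray's. Grip across y. Origin: centre of underside; x along the long side.
- tray_yellow: Yellow chip tray. 76 (x) x 52 (y) mm, 70 g. Sides 13 mm high to a flat shoulder; on it a raised middle 65 x 41 x 4 mm with pockets. Hollow below: recess 71 x 47 x 4.5 mm in a 2.5 mm skirt, fits over a raised middle with 3 mm play, either way round. Seated, its origin is 8 mm above a base's origin, 13 mm above a tray's. Grip across y. Origin: centre of underside; x along the long side.
- tray_white: White chip tray (rejects). 76 (x) x 52 (y) mm, 70 g. Sides 13 mm high to a flat shoulder; on it a raised middle 65 x 41 x 4 mm with pockets. Hollow below: recess 71 x 47 x 4.5 mm in a 2.5 mm skirt, fits over a raised middle with 3 mm play, either way round. Seated, its origin is 8 mm above a base's origin, 13 mm above a tray's. Grip across y. Origin: centre of underside; x along the long side.
- cover_clear: See-through cover, green sticker in the middle. Flat lid 76 (x) x 52 (y) x 11 mm, 45 g, straight sides. Hollow below: recess 71 x 47 x 4.5 mm in a 2.5 mm skirt, fits over a tray's raised middle with 3 mm play, either way round. Seated, its origin is 13 mm above the tray's origin. Grip across y. Starts right side up. Origin: centre of underside; x along the long side, z up.
- cover_red: Red cover, white sticker in the middle. Flat lid 76 (x) x 52 (y) x 11 mm, 45 g, straight sides. Hollow below: recess 71 x 47 x 4.5 mm in a 2.5 mm skirt, fits over a tray's raised middle with 3 mm play, either way round. Seated, its origin is 13 mm above the tray's origin. Grip across y. Starts right side up. Origin: centre of underside; x along the long side, z up.
- base_green: Green stacking base for good trays. Fixed on the bench. Plate 92 (x) x 68 (y) mm, flat shoulder 8 mm above the bench, on it a plain raised middle 65 x 41 x 4 mm over which a tray's recess fits with 3 mm play, long sides parallel. Yaw within 0.5 rad. Origin: centre of underside, on the bench; x along the long side, z up.
- base_red: Red stacking base for rejects; no sticker, larger than the red cover. Fixed on the bench. Plate 92 (x) x 68 (y) mm, flat shoulder 8 mm above the bench, on it a plain raised middle 65 x 41 x 4 mm over which a tray's recess fits with 3 mm play, long sides parallel. Yaw within 0.5 rad. Origin: centre of underside, on the bench; x along the long side, z up.
- dish: Round open glass dish with a few loose chips, 62 mm across, 14 mm high, loose among the trays. Not to be moved. Origin: centre of underside.
- loupe: Black eye loupe standing on the bench, 38 mm across, 36 mm high, loose among the trays. Not to be moved. Origin: centre of underside.

How it is judged:
By the outcome, as a careful person would: the job done as asked, in the order asked, and still so for the second after the job is handed in, with the robot touching nothing.
It also fails if it takes over 136 s, if anything falls off the work surface, if the arm or the gripper's body presses on something with over 40 N, if the wrist force passes 120 N, or if a joint passes its speed limit or range.

## Working session

There is one attempt and no reset: what is moved stays moved. The work goes in short steps, Python scripts to look and compute and a shell command to move; the robot and the scene stay as the last step left them, time stands still between calls to the robot, and variables do not carry over. Pictures are saved under pics/ and viewed, at most 15 in all, crops included, and the job is handed in when it is done.

```bash
mkdir -p pics; python3 - <<'E'
from cell import manip
import cv2
print(manip.tip_reach, manip.read_state())
for n in ("scene","side","wrist"):
    print(n, manip.camera_params(n))
for n in ("scene","side"):
    cv2.imwrite(f"pics/{n}0.png", manip.camera(n)[:,:,::-1])
E
```

```text
14.0 {'clock': 0.0, 'joints': array([-1.17258309e+00,  3.00490623e-01,  1.52160792e+00, -2.29014173e-05,
        1.32067815e+00, -6.65700169e-02]), 'qd': array([-1.01869382e-03, -7.92912543e-04,  9.50815085e-05, -1.30962794e-03,
        7.19563897e-04, -7.88531436e-04]), 'effort': array([-1.46922888e-03, -5.31807911e+01, -3.52732265e+01,  7.07803736e-02,
        2.43907532e-02, -9.39868983e-05]), 'eef_pos': array([ 246.43478447, -491.41832907,  218.86425618]), 'eef_rot': array([-3.14040977e+00, -5.66298701e-05,  4.64788899e-01]), 'wrist_force': array([-0.67898409,  0.01631828,  0.54595065]), 'moment': array([ 0.08689805,  0.02338933, -0.00716221]), 'finger_force': 0.0, 'finger_gap': 94.25336306412854}
scene {'fovy': 57.263278510596244, 'cx': 323.0706351578758, 'cy': 236.42702338357864, 'origin': array([941.52525633, 167.13403516, 754.54440518]), 'attitude': array([-2.55868147,  0.00631965,  1.94968882])}
side {'fovy': 49.61606014009763, 'cx': 321.2763463335653, 'cy': 236.00752981015947, 'origin': array([307.96497168, 612.10072172, 802.83615626]), 'attitude': array([-2.42122687,  0.02028961, -2.81555751])}
wrist {'fovy': 63.73810744639548, 'cx': 319.1444787284675, 'cy': 236.75770196119112, 'origin': array([ 322.85933419, -453.42319001,  384.95785353]), 'attitude': array([ 2.85248187e+00,  9.07496716e-04, -1.10624825e+00])}
```

View pics/scene0.png

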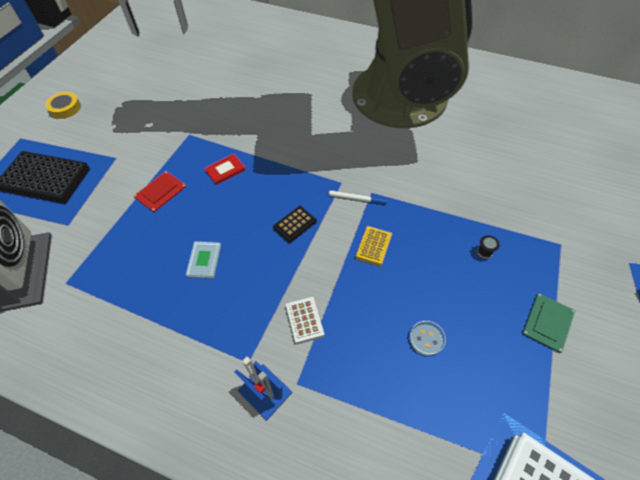

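View pics/side0.png

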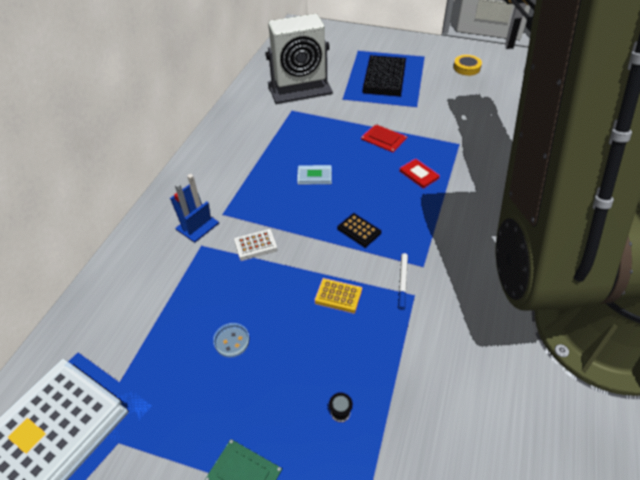

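Both views show all pieces: in the scene view red base (160,190), red cover (225,168), clear cover (204,259), black (295,224), white (305,320), yellow (374,246), green base (549,322), dish (427,338), loupe (487,247).

```bash
cat > h.py <<'E'
import numpy as np, cv2
from scipy.spatial.transform import Rotation as R
from scipy.optimize import least_squares
from cell import manip
def K(p): f=240/np.tan(np.radians(p["fovy"])/2); return f,p["cx"],p["cy"]
def proj(p,X):
    f,cx,cy=K(p); c=(np.atleast_2d(X)-p["origin"])@R.from_euler("xyz",p["attitude"]).as_matrix()
    return np.c_[f*c[:,0]/c[:,2]+cx, f*c[:,1]/c[:,2]+cy]
def unproj(p,uv,z):
    f,cx,cy=K(p); uv=np.atleast_2d(np.float64(uv))
    d=np.c_[(uv-[cx,cy])/f,np.ones(len(uv))]@R.from_euler("xyz",p["attitude"]).as_matrix().T
    return p["origin"]+d*((z-p["origin"][2])/d[:,2])[:,None]
def rect(p,uv,z,lx,ly):
    "fit rectangle lx*ly at height z to its 4 corner pixels (in turn); gives x,y,yaw,measured sides"
    c=unproj(p,uv,z)[:,:2]; e=np.roll(c,-1,0)-c; L=np.hypot(*e.T)
    if L[0]+L[2]<L[1]+L[3]: c=np.roll(c,-1,0); e=np.roll(e,-1,0); L=np.roll(L,-1)
    d=e[0]-e[2]; yaw=np.arctan2(d[1],d[0]); yaw=(yaw+np.pi/2)%np.pi-np.pi/2
    return np.round(c.mean(0),1),round(float(yaw),3),np.round(L,1)
def to_move(xy,yaw=None,z=None):
    "shift (cm, tool axes) and roll (5deg units) from current pose; gripper y across object's y"
    s=manip.read_state(); M=R.from_euler("xyz",s["eef_rot"]).as_matrix()
    P=s["eef_pos"]; t=np.array([*xy, P[2] if z is None else z])-P
    r=0
    if yaw is not None:
        cur=np.arctan2(M[1,0],M[0,0])   # tool x heading; tool z down so roll = -dyaw
        r=-((yaw-cur+np.pi/2)%np.pi-np.pi/2)
    return np.round(M.T@t/10,2), round(float(np.degrees(r)/5),2), "j6",round(float(s["joints"][5]),2)
E
python3 - <<'E'
from h import *
o=dict(rb=(160,190,10),rc=(225,168,11),cc=(204,259,11),bl=(295,224,17),wh=(305,320,17),ye=(374,246,17),gb=(549,322,10),dish=(427,338,7),lo=(489,241,36))
p=manip.camera_params("scene")
for k,v in o.items(): print(k,unproj(p,v[:2],v[2])[0].round())
o2=dict(rb=(384,137,10),rc=(420,173,11),cc=(314,174,11),bl=(359,229,17),wh=(256,243,17),ye=(339,294,17),gb=(243,469,10),dish=(231,340,7),lo=(341,400,36))
p=manip.camera_params("side")
for k,v in o2.items(): print(k,unproj(p,v[:2],v[2])[0].round())
w=manip.camera_params("wrist");s=manip.read_state()
M=R.from_euler("xyz",s["eef_rot"]).as_matrix()
print("cam in tool",M.T@(w["origin"]-s["eef_pos"]), M.T@R.from_euler("xyz",w["attitude"]).as_matrix())
print("view centre", unproj(w,(320,240),0))
img=cv2.resize(manip.camera("scene")[130:360,120:400],None,fx=2.8,fy=2.6)
E
```

```text
rb [ 505. -396.   10.]
rc [ 397. -294.   11.]
cc [ 623. -217.   11.]
bl [484. -82.  17.]
wh [669.  19.  17.]
ye [476.  85.  17.]
gb [510. 426.  10.]
dish [618. 231.   7.]
lo [395. 291.  36.]
rb [ 503. -392.   10.]
rc [ 394. -288.   11.]
cc [ 622. -214.   11.]
bl [477. -78.  17.]
wh [662.  21.  17.]
ye [468.  88.  17.]
gb [510. 422.  10.]
dish [620. 231.   7.]
lo [402. 288.  36.]
cam in tool [ 8.53597859e+01  9.87286662e-02 -1.66074473e+02] [[-2.42406704e-04 -9.58479631e-01 -2.85160900e-01]
 [ 9.99999938e-01 -3.05161577e-04  1.75635814e-04]
 [-2.55363500e-04 -2.85160840e-01  9.58479645e-01]]
view centre [[ 217.58543758 -506.85621617    0.        ]]
```

```bash
python3 -c "
from h import *
print(to_move((500,-230),0,220))"
```

```text
(array([ 34.39, -12.01,  -0.08]), 5.33, 'j6', -0.07)
```

```bash
python3 -m creep '[[1,[4,-1.5,0],0.6],[1,[8,-3,0],1.2],[1,[12,-4.5,0],1.9],[1,[16,-6,0],2.5],[1,[20,-7.5,0],3.1],[1,[24,-9,0],3.7],[1,[28,-10,0],4.3],[1,[32,-11,0],5],[1,[34.4,-12,0],5.33],[1,[34.4,-12,0],5.33],[1,[34.4,-12,0],5.33]]'
python3 - <<'E'
from h import *
import pickle
w=manip.camera_params("wrist"); im=manip.camera("wrist")[:,:,::-1]
s=manip.read_state(); print(s["eef_pos"],s["eef_rot"],s["joints"])
pickle.dump(w,open("w1.pkl","wb")); cv2.imwrite("pics/w1.png",im)
E
```

```text
clock: 1.25
eef_pos: [500.1, -230.1, 219.1]
eef_rot: [-3.141, 0.001, 0.001]
wrist_force: [-0.5, -0.6, 0.6]
finger_gap: 93.9
finger_force: 0.0
[ 499.75980564 -230.61650173  219.24127758] [-3.14148646e+00  4.99576473e-04  1.08566412e-04] [-4.98816372e-01  3.01262293e-01  1.51971620e+00 -1.50454505e-04
  1.32110365e+00  1.07190863e+00]
```

View pics/w1.png

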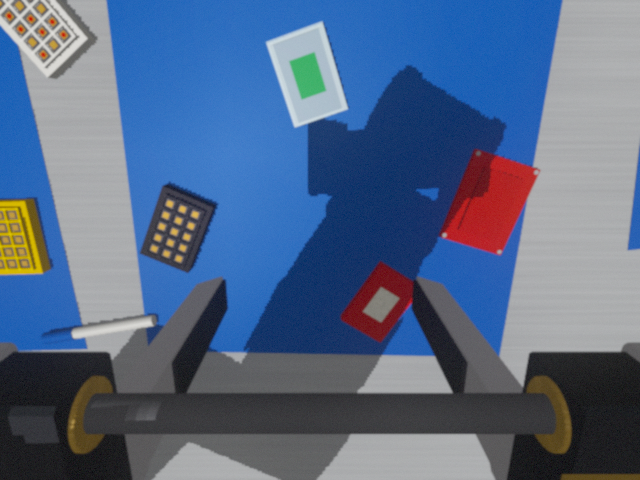

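Wrist view: black tray (179,228), clear cover (307,75), red cover (378,302), red base (490,202), yellow (20,237), white (42,38).

```bash
python3 -m creep '[[1,[0,-4,0],0],[1,[0,-8,0],0],[1,[0,-12,0],0],[1,[0,-16,0],0],[1,[0,-20,0],0],[1,[0,-24,0],0],[1,[0,-28,0],0],[1,[0,-32,0],0],[1,[0,-36,0],0],[1,[0,-40,0],0],[1,[0,-43,0],0]]'
python3 -m creep '[[1,[0,-2,0],0],[1,[0,-2,0],0],[1,[0,-2,0],0]]'
python3 - <<'E'
from h import *
import pickle
w=manip.camera_params("wrist"); im=manip.camera("wrist")[:,:,::-1]
s=manip.read_state(); print(s["eef_pos"],s["eef_rot"],s["joints"])
pickle.dump(w,open("w2.pkl","wb")); cv2.imwrite("pics/w2.png",im)
E
```

```text
clock: 2.4
eef_pos: [500.3, 200.6, 219.6]
eef_rot: [-3.141, -0.0, -0.001]
wrist_force: [-0.2, 0.1, 0.0]
finger_gap: 94.0
finger_force: 0.0
clock: 2.7
eef_pos: [500.5, 218.7, 219.4]
eef_rot: [3.141, 0.0, -0.001]
wrist_force: [0.6, 0.0, 0.0]
finger_gap: 93.9
finger_force: 0.0
[500.60760637 218.39507521 219.44425769] [ 3.14133863e+00  7.51315632e-05 -1.44570434e-03] [ 3.44407680e-01  2.91488800e-01  1.53187079e+00 -2.20499034e-04
  1.31838986e+00  1.91670478e+00]
```

View pics/w2.png

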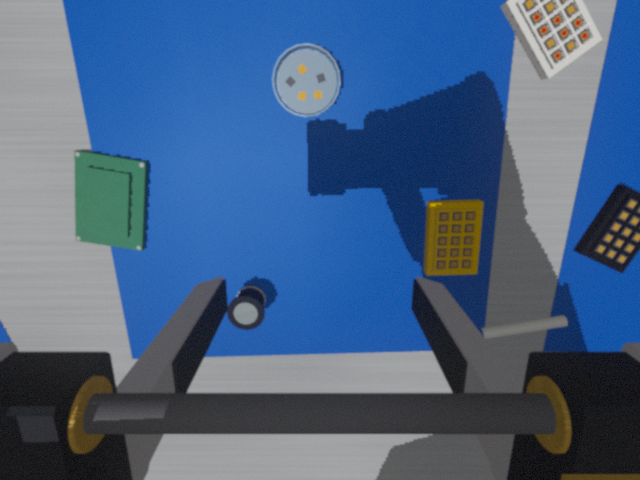

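Second view: green base (111,200), yellow (454,238), dish (307,80), loupe (246,307), black (615,228), white (552,38).

```bash
cat >> h.py <<'E'
from scipy.optimize import minimize
TRAY=[(76,52,0,13),(65,41,13,17)]; COV=[(76,52,0,11)]; BASE=[(92,68,0,8),(65,41,8,12)]
HSV=dict(red=((170,90,40),(188,255,255)),green=((50,60,30),(95,255,170)),yellow=((15,130,60),(35,255,255)))
def mask(im,col,uv,r=75):
    h=cv2.cvtColor(im,cv2.COLOR_BGR2HSV)
    if col=="red": m=(((h[...,0]>170)|(h[...,0]<9))&(h[...,1]>120)&(h[...,2]>60))
    elif col=="green": m=(h[...,0]>50)&(h[...,0]<88)&(h[...,1]>60)
    elif col=="yellow": m=(h[...,0]>12)&(h[...,0]<38)&(h[...,1]>110)
    elif col=="black": m=(im.max(2)<70)&(im.max(2)-im.min(2).astype(int)<22)
    elif col=="clear": m=(h[...,1]<110)&(h[...,2]>120)
    elif col=="white": m=(im.min(2)>185)
    m=np.uint8(m)*255; k=np.zeros_like(m); cv2.circle(k,tuple(map(int,uv)),r,255,-1); m&=k
    m=cv2.morphologyEx(m,cv2.MORPH_OPEN,np.ones((3,3),np.uint8))
    n,l,st,c=cv2.connectedComponentsWithStats(m); i=1+st[1:,4].argmax()
    return (l==i)
def verts(parts,x,y,yaw,z0=0):
    V=[]
    for lx,ly,a,b in parts:
        for z in(a,b):
            for sx,sy in((1,1),(1,-1),(-1,-1),(-1,1)): V.append((sx*lx/2,sy*ly/2,z+z0))
    V=np.array(V); c,s=np.cos(yaw),np.sin(yaw)
    return np.c_[x+c*V[:,0]-s*V[:,1], y+s*V[:,0]+c*V[:,1], V[:,2]]
def locate(im,p,col,uv,parts,z0=0,m=None,r=75):
    if m is None: m=mask(im,col,uv,r)
    pts=np.argwhere(m)[:,::-1].astype(np.int32); hull=cv2.convexHull(pts)
    S=8; sil=np.zeros((480,640),np.uint8); cv2.fillConvexPoly(sil,hull,255)
    x0,y0,ww,hh=cv2.boundingRect(hull); x0-=12;y0-=12;ww+=24;hh+=24
    x0=max(x0,0);y0=max(y0,0); sub=cv2.resize(sil[y0:y0+hh,x0:x0+ww],None,fx=S//2,fy=S//2,interpolation=cv2.INTER_LINEAR)>127
    def cost(q):
        uv=(proj(p,verts(parts,q[0],q[1],q[2]/100,z0))-[x0,y0]+.5)*(S//2)
        t=np.zeros(sub.shape,np.uint8); cv2.fillConvexPoly(t,cv2.convexHull(np.int32(np.round(uv*16))),1,shift=4)
        return np.logical_xor(t>0,sub).sum()/sub.sum()
    g=unproj(p,hull[:,0].mean(0),z0+6)[0]; best=None
    for y in np.arange(-90,90,15):
        q=[g[0],g[1],np.radians(y)*100]; c=cost(q)
        if best is None or c<best[0]: best=(c,q)
    q=best[1]
    for k in range(2):
        r_=minimize(cost,q,method="Nelder-Mead",options=dict(initial_simplex=np.array([q,np.add(q,[6,0,0]),np.add(q,[0,6,0]),np.add(q,[0,0,12])]))); q=r_.x
    return np.round([q[0],q[1]],1),round(float(q[2]/100),3),"err",round(float(r_.fun),3)
E
cat > t.py <<'E'
from h import *
import pickle
for n,L in(("1",[("black",(179,228),TRAY),("clear",(307,75),COV),("red",(372,300),COV),("red",(490,202),BASE)]),("2",[("green",(111,200),BASE),("yellow",(454,238),TRAY),("white",(552,38),TRAY)])):
    im=cv2.imread(f"pics/w{n}.png"); p=pickle.load(open(f"w{n}.pkl","rb"))
    for c,uv,P in L:
        m=mask(im,c,uv,48 if P is COV and c=="red" else 62); print(c,m.sum(),*locate(im,p,c,uv,P,m=m))
        im2=im.copy()
p=manip.camera_params("scene")
E
python3 t.py
```

```text
black 23 [456.8 -95.6] -1.571 err 32.607
clear 4517 [ 625.4 -219.1] 0.322 err 0.056
red 2474 [ 398.1 -295.2] -0.574 err 0.064
red 5999 [ 507.4 -397.6] -0.287 err 0.063
green 6059 [509.3 428.1] -0.161 err 0.074
yellow 3552 [472.   83.2] 0.032 err 0.025
white 1125 [673.4  10.9] 0.65 err 0.087
```

```bash
python3 - <<'E'
from h import *
import pickle
im=cv2.imread("pics/w1.png"); print(im[190:196,168:176].reshape(-1,3)[::9].tolist(), im[225,148:156].tolist())
T=[]
for n,cs in((1,[((490,202),(507.4,-397.6,-.287),BASE),((307,75),(625.4,-219.1,.322),COV),((378,302),(398.1,-295.2,-.574),COV)]),(2,[((111,200),(509.3,428.1,-.161),BASE),((454,238),(472,83.2,.032),TRAY),((552,50),(673.4,10.9,.65),TRAY)])):
    im=cv2.imread(f"pics/w{n}.png"); p=pickle.load(open(f"w{n}.pkl","rb"))
    for (u,v),q,P in cs:
        u0,v0=max(u-65,0),max(v-65,0); c=cv2.resize(im[v0:v0+130,u0:u0+130],(260,260),interpolation=cv2.INTER_CUBIC)
        V=(proj(p,verts(P,*q))-[u0,v0]+.5)*2
        for k in range(4,len(V),4):
            if k in(4,12): cv2.polylines(c,[np.int32(V[k:k+4])],True,(255,0,255),1)
        T.append(c)
cv2.imwrite("pics/fit.png",np.vstack([np.hstack(T[:3]),np.hstack(T[3:])]))
E
```

```text
[[77, 63, 67], [79, 66, 66], [77, 65, 65], [74, 62, 64], [75, 59, 63], [65, 50, 50]] [[170, 105, 63], [126, 82, 60], [87, 67, 65], [70, 61, 61], [71, 65, 66], [74, 63, 65], [73, 65, 67], [66, 56, 57]]
```

View pics/fit.png

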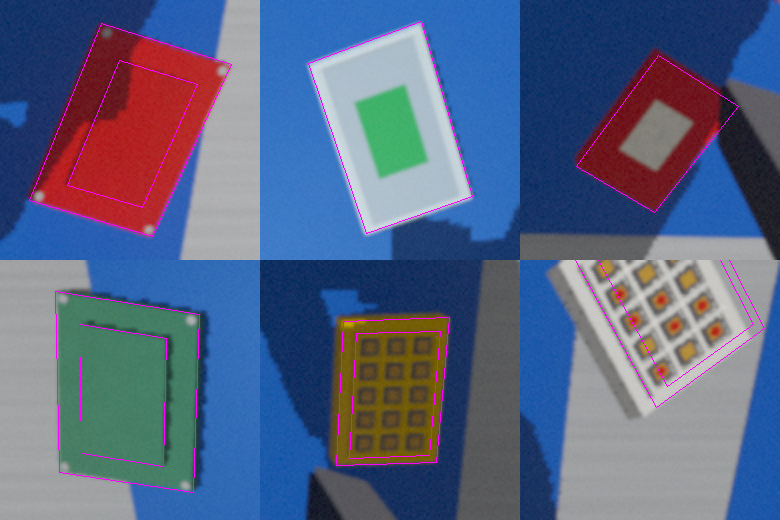

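Fit overlay: bases, clear cover and yellow match well; red cover (occluded by finger) and white (cut off) need a refit when near.

```bash
sed -i 's/(im.max(2)<70)&(im.max(2)-im.min(2).astype(int)<22)/(im.max(2)<95)\&(im.max(2)-im.min(2).astype(int)<30)/' h.py; python3 - <<'E'
from h import *
import pickle
im=cv2.imread("pics/w1.png"); p=pickle.load(open("w1.pkl","rb"))
m=mask(im,"black",(179,228),52);print(m.sum(),*locate(im,p,"black",0,TRAY,m=m))
p=manip.camera_params("scene")
print(to_move((484,-84),-0.55,120))
E
```

```text
2748 [480.3 -84.9] -0.448 err 0.06
(array([-1.62, 30.24,  9.95]), 6.29, 'j6', 1.92)
```

```bash
python3 -m creep '[[1,[-0.2,3,0.5],0.6],[1,[-0.4,6,1.5],1.2],[1,[-0.6,9,2.5],1.8],[1,[-0.8,12,3.5],2.4],[1,[-1,15,4.5],3],[1,[-1.2,18,5.5],3.6],[1,[-1.4,21,6.5],4.2],[1,[-1.6,24,8],4.6],[1,[-1.8,27,9],5],[1,[-2,30.3,9.9],5.12],[1,[-2,30.3,9.9],5.12],[1,[-2,30.3,9.9],5.12]]'
cat > look.py <<'E'
from h import *
import sys
col,P,n=sys.argv[1],{"T":TRAY,"C":COV,"B":BASE}[sys.argv[2]],sys.argv[3]
u,v,r=(float(a) for a in sys.argv[4:7]); z=float(sys.argv[7]) if len(sys.argv)>7 else 0
p=manip.camera_params("wrist"); im=np.ascontiguousarray(manip.camera("wrist")[:,:,::-1])
m=mask(im,col,(u,v),int(r)); q=locate(im,p,col,0,P,z,m=m); print(m.sum(),*q)
V=proj(p,verts(P,*q[0],q[1],z)); cv2.imwrite(f"pics/{n}_raw.png",im)
for k in range(0,len(V),4): cv2.polylines(im,[np.int32(np.round(V[k:k+4]))],True,(255,0,255),1)
cv2.imwrite(f"pics/{n}.png",im); s=manip.read_state(); print(s["eef_pos"],s["eef_rot"]); print(*to_move(q[0],q[1],60))
E
python3 look.py black T b1 320 240 75
```

```text
clock: 3.95
eef_pos: [479.8, -84.4, 120.6]
eef_rot: [-3.142, 0.0, -0.45]
wrist_force: [-0.1, 0.7, 0.7]
finger_gap: 93.5
finger_force: 0.0
5178 [480.9 -85. ] -0.422 err 0.029
[480.09551146 -83.62954748 120.78101057] [-3.14145061e+00 -3.56517809e-04 -4.48388066e-01]
[0.13 0.09 6.08] -0.3 j6 1.77
```

View pics/b1.png

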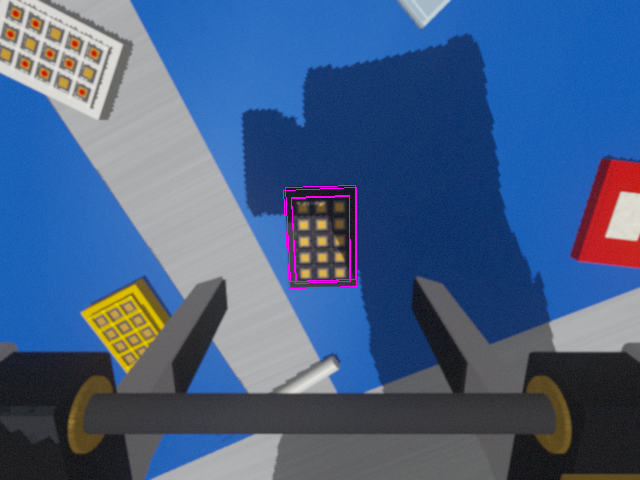

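```bash
python3 -m creep '[[1,[0.1,0.1,1.5],-0.3],[1,[0.1,0.1,3],-0.3],[1,[0.1,0.1,4.5],-0.3],[1,[0.1,0.1,6],-0.3],[1,[0.1,0.1,7.5],-0.3],[0.5,[0.1,0.1,9],-0.3],[0.4,[0.1,0.1,9.8],-0.3],[0.3,[0.1,0.1,10.2],-0.3],[0.25,[0.1,0.1,10.35],-0.3],[0.25,[0.1,0.1,10.35],-0.3],[0.25,[0.1,0.1,10.35],-0.3]]'
python3 -m creep '[[0.15,[0,0,0],0],[-0.2,[0,0,0],0],[-0.2,[0,0,0],0],[-0.2,[0,0,0],0],[-0.2,[0,0,0],0]]' 15
```

```text
clock: 5.1
eef_pos: [481.1, -84.5, 17.5]
eef_rot: [-3.141, -0.001, -0.421]
wrist_force: [0.4, -0.0, 0.0]
finger_gap: 58.9
finger_force: 0.0
clock: 5.6
eef_pos: [480.9, -84.6, 17.3]
eef_rot: [3.142, -0.001, -0.421]
wrist_force: [-2.0, -1.1, 4.8]
finger_gap: 51.7
finger_force: 15.0
```

```bash
python3 -m creep '[[-0.2,[0,0,-0.3],0],[-0.2,[0,0,-1],0],[-0.2,[0,0,-2],0],[-0.2,[0,0,-3.5],0],[-0.2,[0,0,-5],0],[-0.2,[0,0,-6.5],0],[-0.2,[0,0,-7.5],0],[-0.2,[0,0,-8],0],[-0.2,[0,0,-8],0]]'
python3 -c "
from h import *
print(to_move((509.3,428.1),-.161,97)); s=manip.read_state(); print(s['finger_gap'],s['finger_force'])"
```

```text
clock: 6.5
eef_pos: [481.0, -84.5, 97.5]
eef_rot: [-3.141, -0.001, -0.421]
wrist_force: [-0.1, -0.3, -0.6]
finger_gap: 51.7
finger_force: 15.0
(array([-1.836e+01, -4.795e+01,  4.000e-02]), -2.98, 'j6', 1.74)
51.74167816595597 14.999987483024597
```

```bash
python3 -m creep '[[-0.2,[-0.2,-0.5,0],0],[-0.2,[-0.7,-1.9,0],0],[-0.2,[-1.6,-4.2,0],0],[-0.2,[-2.7,-7,0],0],[-0.2,[-3.75,-9.8,0],0],[-0.2,[-4.8,-12.6,0],0],[-0.2,[-5.9,-15.4,0],0],[-0.2,[-7,-18.2,0],0],[-0.2,[-8.05,-21,0],0],[-0.2,[-9.1,-23.8,0],0],[-0.2,[-10.2,-26.6,0],0],[-0.2,[-11.3,-29.4,0],0]]'
python3 -m creep '[[-0.2,[-1.1,-2.8,0],-0.4],[-0.2,[-2.1,-5.6,0],-0.8],[-0.2,[-3.2,-8.4,0],-1.2],[-0.2,[-4.3,-11.2,0],-1.6],[-0.2,[-5.4,-14,0],-2],[-0.2,[-6.3,-16.3,0],-2.4],[-0.2,[-6.8,-17.7,0],-2.7],[-0.2,[-7.06,-18.4,0],-2.9],[-0.2,[-7.06,-18.55,0],-2.98],[-0.2,[-7.06,-18.55,0],-2.98],[-0.2,[-7.06,-18.55,0],-2.98]]'
python3 - <<'E'
from h import *
im=manip.camera("wrist")[:,:,::-1]; cv2.imwrite("pics/g1.png",im)
p=manip.camera_params("wrist")
s=manip.read_state(); print(s["eef_pos"],s["eef_rot"],s["joints"][5]); print(to_move((509.3,428.1),-.161,25))
# base/tray outlines
im=np.ascontiguousarray(im)
V=proj(p,verts(BASE,509.3,428.1,-.161))
for k in (4,12): cv2.polylines(im,[np.int32(np.round(V[k:k+4]))],True,(255,0,255),1)
V=proj(p,verts(TRAY,*s["eef_pos"][:2],-.161,s["eef_pos"][2]-17))
for k in (4,12): cv2.polylines(im,[np.int32(np.round(V[k:k+4]))],True,(0,255,255),1)
cv2.imwrite("pics/g1o.png",im)
E
```

```text
clock: 7.7
eef_pos: [497.2, 231.5, 96.1]
eef_rot: [3.141, 0.001, -0.421]
wrist_force: [-0.2, -0.9, -0.6]
finger_gap: 52.1
finger_force: 15.0
clock: 8.8
eef_pos: [509.3, 427.4, 96.9]
eef_rot: [3.141, 0.0, -0.162]
wrist_force: [-0.6, -0.0, 0.4]
finger_gap: 52.2
finger_force: 15.0
[509.30114695 427.49055284  97.02058066] [ 3.14148660e+00  1.59377819e-05 -1.62026126e-01] 2.376088236844944
(array([-0.01, -0.06,  7.2 ]), -0.01, 'j6', 2.38)
```

View pics/g1o.png

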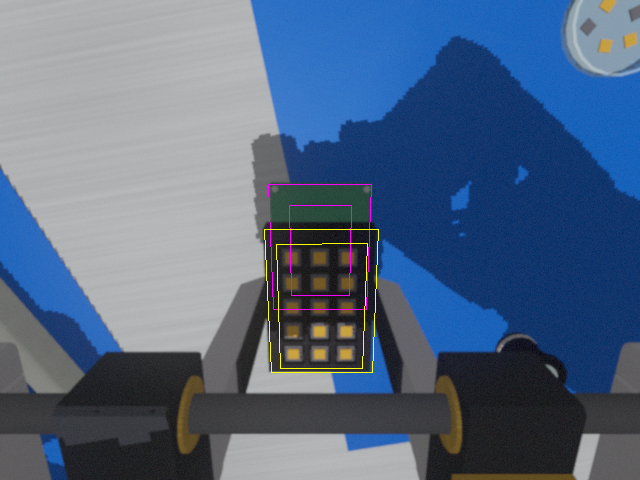

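The green base's far edge (row 184) and corners agree with the model; tray is ~1 mm forward. Lower.

```bash
python3 -m creep '[[-0.2,[-0.1,-0.05,0.7],0],[-0.2,[-0.1,-0.05,2],0],[-0.2,[-0.1,-0.05,3.5],0],[-0.2,[-0.1,-0.05,4.8],0],[-0.2,[-0.1,-0.05,5.8],0],[-0.2,[-0.1,-0.05,6.3],0],[-0.2,[-0.1,-0.05,6.5],0],[-0.2,[-0.1,-0.05,6.6],0],[-0.2,[-0.1,-0.05,6.7],0],[-0.2,[-0.1,-0.05,6.75],0],[-0.2,[-0.1,-0.05,6.75],0]]'
python3 -m creep '[[-0.2,[0,0,0.05],0],[-0.2,[0,0,0.12],0],[-0.2,[0,0,0.2],0],[-0.2,[0,0,0.26],0],[-0.2,[0,0,0.32],0],[-0.2,[0,0,0.36],0],[-0.2,[0,0,0.4],0],[-0.2,[0,0,0.42],0],[-0.2,[0,0,0.42],0],[-0.2,[0,0,0.42],0]]'
```

```text
clock: 9.95
eef_pos: [508.3, 428.9, 29.7]
eef_rot: [-3.141, -0.0, -0.161]
wrist_force: [-0.5, -0.7, -0.6]
finger_gap: 51.7
finger_force: 15.0
clock: 10.95
eef_pos: [508.2, 428.8, 25.4]
eef_rot: [-3.142, -0.0, -0.161]
wrist_force: [-1.1, -0.9, 1.4]
finger_gap: 51.6
finger_force: 15.0
```

```bash
python3 -m creep '[[0.12,[0,0,0],0],[0.16,[0,0,0],0],[0.2,[0,0,0],0],[0.25,[0,0,0],0],[0.3,[0,0,0],0],[0.3,[0,0,0],0],[0.3,[0,0,-1],0],[0.3,[0,0,-3],0],[0.3,[0,0,-5],0],[0.5,[0,0,-7],0],[1,[0,0,-9],0],[1,[0,0,-9.5],0]]'
python3 look.py black T b2 320 240 75 8; python3 -c "
from h import *
print(to_move((472,83.2),.032,120))"
```

```text
clock: 12.15
eef_pos: [509.0, 429.4, 123.5]
eef_rot: [-3.139, -0.003, -0.161]
wrist_force: [-1.4, -0.0, -0.1]
finger_gap: 81.7
finger_force: 0.0
7170 [511.5 429.6] -0.16 err 0.211
[508.82081548 429.29225328 122.80147094] [-3.13907923e+00 -2.39345859e-03 -1.60853454e-01]
[ 0.24 -0.06  6.28] -0.01 j6 2.38
(array([ 1.91, 34.75,  0.2 ]), -2.21, 'j6', 2.38)
```

View pics/b2.png

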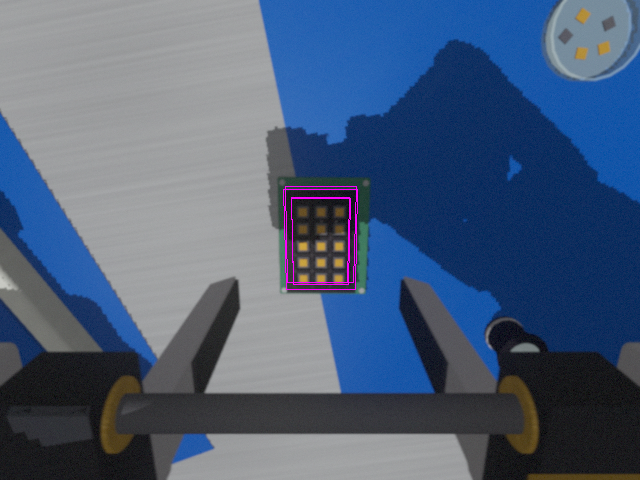

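Black tray sits within the green base outline (x 279–369), at seated height. Next yellow.

```bash
python3 -m creep '[[1,[0.2,3.5,0],-0.2],[1,[0.4,7,0],-0.4],[1,[0.6,10.5,0],-0.6],[1,[0.8,14,0],-0.8],[1,[1,17.5,0],-1],[1,[1.2,21,0],-1.3],[1,[1.4,24.5,0],-1.6],[1,[1.6,28,0],-1.9],[1,[1.8,31.5,0],-2.1],[1,[1.9,34.7,0.2],-2.2],[1,[1.9,34.7,0.2],-2.2],[1,[1.9,34.7,0.2],-2.2]]'
python3 look.py yellow T y1 320 240 85; python3 -c "
from h import *
import cv2
im=cv2.imread('pics/y1.png');cv2.imwrite('pics/y1c.png',cv2.resize(im[160:320,220:420],None,fx=3,fy=3))"
```

```text
clock: 13.4
eef_pos: [471.2, 83.0, 117.9]
eef_rot: [-3.142, 0.001, 0.03]
wrist_force: [0.3, -0.4, -0.2]
finger_gap: 94.2
finger_force: 0.0
5221 [472.   83.8] 0.031 err 0.02
[471.34449357  83.59450287 117.95660508] [-3.14145063e+00  4.06212606e-04  3.06797143e-02]
[ 0.07 -0.02  5.8 ] -0.0 j6 1.64
```

View pics/y1c.png

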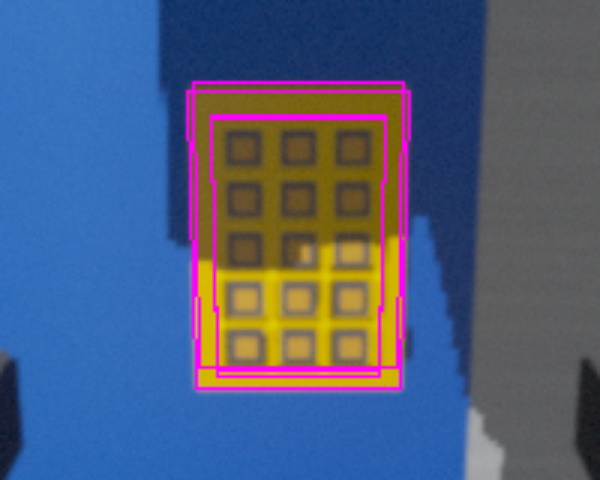

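Fit matches the yellow tray; grasp.

```bash
python3 -m creep '[[1,[0.07,0,1.5],0],[1,[0.07,0,3],0],[1,[0.07,0,4.5],0],[1,[0.07,0,6],0],[1,[0.07,0,7.5],0],[0.5,[0.07,0,8.8],0],[0.4,[0.07,0,9.6],0],[0.3,[0.07,0,9.95],0],[0.25,[0.07,0,10.07],0],[0.25,[0.07,0,10.07],0],[0.25,[0.07,0,10.07],0]]'
python3 -m creep '[[0.15,[0,0,0],0],[-0.2,[0,0,0],0],[-0.2,[0,0,0],0],[-0.2,[0,0,0],0],[-0.2,[0,0,0],0]]' 15
python3 -m creep '[[-0.2,[0,0,-0.3],0],[-0.2,[0,0,-1],0],[-0.2,[0,0,-2],0],[-0.2,[0,0,-3.5],0],[-0.2,[0,0,-5],0],[-0.2,[0,0,-6.5],0],[-0.2,[0,0,-7.5],0],[-0.2,[0,0,-8],0],[-0.2,[0,0,-8],0]]'
python3 -c "
from h import *
print(to_move((508.5,428.8),-.161,97))"
```

```text
clock: 14.55
eef_pos: [472.4, 83.3, 18.0]
eef_rot: [-3.142, -0.001, 0.031]
wrist_force: [0.2, -0.0, -1.0]
finger_gap: 59.0
finger_force: 0.0
clock: 15.05
eef_pos: [472.3, 83.3, 17.9]
eef_rot: [3.142, -0.001, 0.031]
wrist_force: [-1.4, -0.6, 5.5]
finger_gap: 51.6
finger_force: 15.0
clock: 15.95
eef_pos: [472.3, 83.3, 98.1]
eef_rot: [-3.141, -0.001, 0.031]
wrist_force: [-0.3, -0.3, -2.1]
finger_gap: 52.1
finger_force: 15.0
(array([  4.69, -34.42,   0.12]), 2.2, 'j6', 1.64)
```

```bash
python3 -m creep '[[-0.2,[0.07,-0.5,0],0],[-0.2,[0.26,-1.9,0],0.1],[-0.2,[0.57,-4.2,0],0.3],[-0.2,[0.95,-7,0],0.5],[-0.2,[1.34,-9.8,0],0.8],[-0.2,[1.7,-12.6,0],1],[-0.2,[2.1,-15.4,0],1.2],[-0.2,[2.5,-18.2,0],1.4],[-0.2,[2.9,-21,0],1.6],[-0.2,[3.2,-23.8,0],1.8],[-0.2,[3.6,-26.6,0],2],[-0.2,[3.95,-29,0],2.2]]'
python3 -c "
from h import *
print(to_move((508.5,428.8),-.161,97))"
```

```text
clock: 17.15
eef_pos: [502.0, 376.0, 96.5]
eef_rot: [3.141, 0.001, -0.161]
wrist_force: [0.0, 0.2, -0.8]
finger_gap: 51.8
finger_force: 15.0
(array([-0.21, -5.32, -0.06]), -0.0, 'j6', 2.32)
```

```bash
python3 -m creep '[[-0.2,[-0.1,-2,0],0],[-0.2,[-0.2,-3.6,0],0],[-0.2,[-0.3,-4.6,0],0],[-0.2,[-0.3,-5.1,0],0],[-0.2,[-0.3,-5.2,0],0],[-0.2,[-0.3,-5.2,0],0],[-0.2,[-0.3,-5.2,0],0]]'
cat > over.py <<'E'
from h import *
import sys
bx,by,yaw,n=*map(float,sys.argv[1:4]),sys.argv[4]
p=manip.camera_params("wrist"); im=np.ascontiguousarray(manip.camera("wrist")[:,:,::-1])
s=manip.read_state(); print(s["eef_pos"],s["eef_rot"]); print(*to_move((bx,by),yaw,25))
V=proj(p,verts(TRAY,*s["eef_pos"][:2],s["eef_rot"][2],s["eef_pos"][2]-17.5))
cv2.polylines(im,[np.int32(np.round(V[4:8]))],True,(0,255,255),1)
cv2.imwrite(f"pics/{n}.png",cv2.resize(im[120:390,200:440],None,fx=2,fy=2))
E
python3 over.py 508.5 428.8 -.161 y2
```

```text
clock: 17.85
eef_pos: [508.0, 425.6, 97.6]
eef_rot: [3.141, 0.0, -0.161]
wrist_force: [-0.4, -0.4, -0.5]
finger_gap: 51.9
finger_force: 15.0
[508.04702892 425.67922419  97.64510537] [ 3.14157915e+00 -3.16874597e-05 -1.61439356e-01]
[-0.01 -0.32  7.26] -0.01 j6 2.37
```

View pics/y2.png

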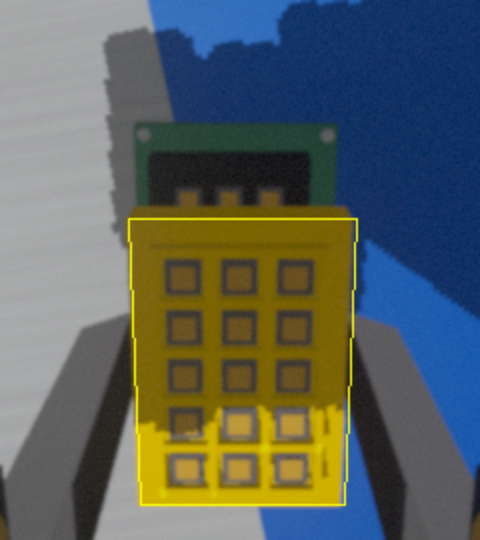

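```bash
python3 -m creep '[[-0.2,[0,-0.1,0.7],0],[-0.2,[-0.05,-0.27,2],0],[-0.2,[-0.05,-0.27,3.2],0],[-0.2,[-0.05,-0.27,4.2],0],[-0.2,[-0.05,-0.27,4.8],0],[-0.2,[-0.05,-0.27,5.1],0],[-0.2,[-0.05,-0.27,5.25],0],[-0.2,[-0.05,-0.27,5.35],0],[-0.2,[-0.05,-0.27,5.4],0],[-0.2,[-0.05,-0.27,5.4],0]]'
python3 -m creep '[[-0.2,[0,0,0.05],0],[-0.2,[0,0,0.12],0],[-0.2,[0,0,0.2],0],[-0.2,[0,0,0.26],0],[-0.2,[0,0,0.32],0],[-0.2,[0,0,0.38],0],[-0.2,[0,0,0.43],0],[-0.2,[0,0,0.46],0],[-0.2,[0,0,0.46],0],[-0.2,[0,0,0.46],0]]'
```

```text
clock: 18.9
eef_pos: [508.0, 429.0, 43.8]
eef_rot: [-3.141, -0.0, -0.161]
wrist_force: [-0.8, 0.3, -0.6]
finger_gap: 51.9
finger_force: 15.0
clock: 19.9
eef_pos: [507.9, 428.9, 39.0]
eef_rot: [-3.142, -0.0, -0.161]
wrist_force: [-0.1, 0.4, -0.1]
finger_gap: 51.8
finger_force: 15.0
```

```bash
python3 -m creep '[[-0.2,[0,0,0.03],0],[-0.2,[0,0,0.05],0],[-0.2,[0,0,0.05],0]]'
python3 -m creep '[[0.12,[0,0,0],0],[0.16,[0,0,0],0],[0.2,[0,0,0],0],[0.25,[0,0,0],0],[0.3,[0,0,0],0],[0.3,[0,0,0],0],[0.3,[0,0,-1],0],[0.3,[0,0,-3],0],[0.3,[0,0,-5],0],[0.5,[0,0,-7],0],[1,[0,0,-9],0],[1,[0,0,-9.5],0]]'
python3 look.py yellow T y3 320 240 85 21; python3 -c "
from h import *
print(to_move((625.4,-219.1),.322,120))"
```

```text
clock: 20.2
eef_pos: [507.9, 428.9, 38.9]
eef_rot: [-3.141, -0.0, -0.161]
wrist_force: [-2.2, -2.0, 5.9]
finger_gap: 52.0
finger_force: 15.0
clock: 21.4
eef_pos: [508.6, 429.5, 136.7]
eef_rot: [-3.139, -0.003, -0.161]
wrist_force: [0.8, 0.5, -0.3]
finger_gap: 81.9
finger_force: 0.0
5639 [508.1 429.8] -0.157 err 0.033
[508.43410144 429.3534725  135.94413889] [-3.13914021e+00 -2.34948963e-03 -1.60883385e-01]
[-0.06 -0.02  7.59] -0.04 j6 2.38
(array([21.93, 62.14,  1.49]), -5.53, 'j6', 2.38)
```

```bash
python3 -m creep '[[1,[1,3,0],0],[1,[2.5,7.1,0],0],[1,[4.1,11.6,0],0],[1,[5.7,16.2,0],0],[1,[7.3,20.7,0],0],[1,[8.9,25.2,0],0],[1,[10.5,29.8,0],0],[1,[12.1,34.3,0],0],[1,[13.7,38.8,0],0],[1,[15.3,43.4,0],0],[1,[16.9,47.9,0],0],[1,[18.5,52.4,0],0]]'
python3 -m creep '[[1,[1.5,4.2,0.5],-1],[1,[2.7,7.7,1],-2],[1,[3.43,9.6,1.4],-3],[1,[3.43,9.74,1.5],-4],[1,[3.43,9.74,1.5],-5],[1,[3.43,9.74,1.5],-5.53],[1,[3.43,9.74,1.5],-5.53],[1,[3.43,9.74,1.5],-5.53]]'
python3 look.py clear C c1 320 240 90
```

```text
clock: 22.65
eef_pos: [606.2, -119.9, 132.6]
eef_rot: [-3.141, 0.001, -0.161]
wrist_force: [0.3, 0.5, 0.6]
finger_gap: 94.0
finger_force: 0.0
clock: 23.45
eef_pos: [624.5, -219.5, 117.8]
eef_rot: [-3.141, 0.001, 0.32]
wrist_force: [0.1, -0.7, 0.6]
finger_gap: 93.8
finger_force: 0.0
6074 [ 625.1 -218.7] 0.32 err 0.036
[ 624.64305263 -219.48245028  117.98507721] [-3.14119378e+00  4.59932944e-04  3.20318926e-01]
[ 0.07 -0.06  5.8 ] 0.0 j6 0.86
```

View pics/c1.png

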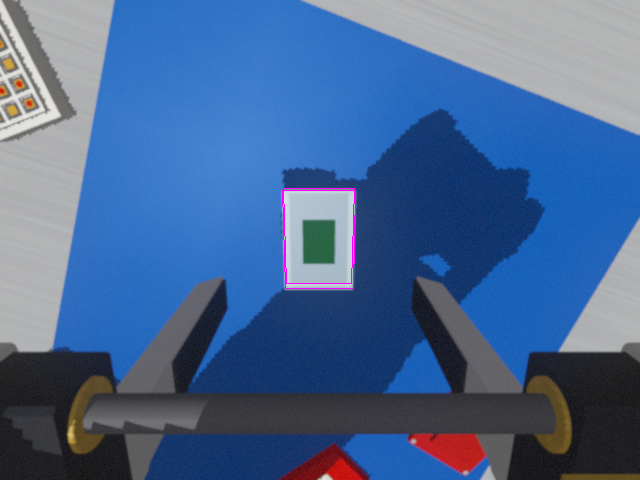

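The clear cover fit is exact (x 284–356, y 189–289). Grasp, lift.

```bash
python3 -m creep '[[1,[0.07,-0.03,1.5],0],[1,[0.07,-0.03,3],0],[1,[0.07,-0.03,4.5],0],[1,[0.07,-0.03,6],0],[1,[0.07,-0.03,7.5],0],[0.5,[0.07,-0.03,8.8],0],[0.4,[0.07,-0.03,9.6],0],[0.3,[0.07,-0.03,9.95],0],[0.25,[0.07,-0.03,10.1],0],[0.25,[0.07,-0.03,10.1],0],[0.25,[0.07,-0.03,10.1],0]]'
python3 -m creep '[[0.15,[0,0,0],0],[-0.2,[0,0,0],0],[-0.2,[0,0,0],0],[-0.2,[0,0,0],0],[-0.2,[0,0,0],0]]' 15
python3 -m creep '[[-0.2,[0,0,-0.3],0],[-0.2,[0,0,-1],0],[-0.2,[0,0,-2.5],0],[-0.2,[0,0,-4],0],[-0.2,[0,0,-6],0],[-0.2,[0,0,-8],0],[-0.2,[0,0,-9],0],[-0.2,[0,0,-9.5],0],[-0.2,[0,0,-9.5],0]]'
python3 -c "
from h import *
print(to_move((508.1,429.3),-.161,112))"
```

```text
clock: 24.6
eef_pos: [625.6, -219.2, 18.1]
eef_rot: [3.141, -0.001, 0.322]
wrist_force: [1.0, -0.6, -0.3]
finger_gap: 58.8
finger_force: 0.0
clock: 25.1
eef_pos: [625.5, -219.2, 17.8]
eef_rot: [3.141, -0.0, 0.322]
wrist_force: [-1.2, 0.0, 5.0]
finger_gap: 51.9
finger_force: 15.0
clock: 26.0
eef_pos: [625.4, -219.1, 113.0]
eef_rot: [3.141, -0.001, 0.322]
wrist_force: [0.2, 0.2, -0.6]
finger_gap: 51.6
finger_force: 15.0
(array([  9.37, -65.23,   0.07]), 5.53, 'j6', 0.86)
```

```bash
python3 -m creep '[[-0.2,[0.1,-1,0],0],[-0.2,[0.4,-3,0],0],[-0.2,[0.9,-6,0],0],[-0.2,[1.4,-10,0],0],[-0.2,[2,-14,0],0],[-0.2,[2.6,-18,0],0],[-0.2,[3.2,-22,0],0],[-0.2,[3.7,-26,0],0],[-0.2,[4.3,-30,0],0],[-0.2,[4.9,-34,0],0],[-0.2,[5.5,-38,0],0],[-0.2,[6,-42,0],0]]'
python3 -m creep '[[-0.2,[0.5,-4,0],0.5],[-0.2,[1.1,-8,0],1],[-0.2,[1.7,-12,0],1.6],[-0.2,[2.2,-15.5,0],2.2],[-0.2,[2.7,-18.5,0],2.8],[-0.2,[3.1,-21,0],3.5],[-0.2,[3.3,-22.5,0],4.2],[-0.2,[3.37,-23.2,0],4.9],[-0.2,[3.37,-23.2,0],5.4],[-0.2,[3.37,-23.2,0],5.53],[-0.2,[3.37,-23.2,0],5.53],[-0.2,[3.37,-23.2,0],5.53]]'
python3 over.py 508.1 429.3 -.161 c2
```

```text
clock: 27.2
eef_pos: [548.1, 200.2, 111.6]
eef_rot: [-3.142, 0.001, 0.322]
wrist_force: [0.1, -0.4, -0.8]
finger_gap: 51.6
finger_force: 15.0
clock: 28.4
eef_pos: [507.9, 428.9, 112.1]
eef_rot: [3.141, 0.0, -0.16]
wrist_force: [0.1, 0.4, -0.9]
finger_gap: 51.8
finger_force: 15.0
[507.96698485 428.9429676  112.25077852] [ 3.14137839e+00  2.91452519e-04 -1.60240244e-01]
[ 0.01 -0.04  8.73] 0.01 j6 2.38
```

View pics/c2.png

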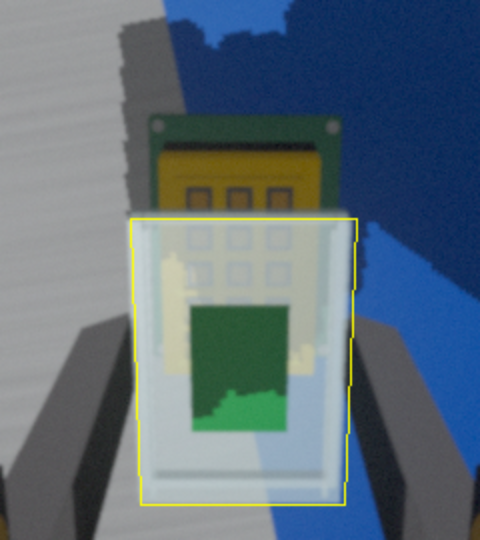

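Cover and yellow tray are aligned (both centred near column 239). Lower.

```bash
python3 -m creep '[[-0.2,[0,-0.02,0.7],0],[-0.2,[0,-0.03,2],0],[-0.2,[0,-0.03,3.2],0],[-0.2,[0,-0.03,4.2],0],[-0.2,[0,-0.03,4.9],0],[-0.2,[0,-0.03,5.3],0],[-0.2,[0,-0.03,5.45],0],[-0.2,[0,-0.03,5.55],0],[-0.2,[0,-0.03,5.6],0],[-0.2,[0,-0.03,5.6],0]]'
python3 -m creep '[[-0.2,[0,0,0.05],0],[-0.2,[0,0,0.12],0],[-0.2,[0,0,0.2],0],[-0.2,[0,0,0.26],0],[-0.2,[0,0,0.32],0],[-0.2,[0,0,0.38],0],[-0.2,[0,0,0.42],0],[-0.2,[0,0,0.45],0],[-0.2,[0,0,0.45],0],[-0.2,[0,0,0.45],0]]'
```

```text
clock: 29.45
eef_pos: [508.3, 429.4, 56.7]
eef_rot: [-3.141, -0.0, -0.161]
wrist_force: [0.8, -0.0, -0.1]
finger_gap: 52.1
finger_force: 15.0
clock: 30.45
eef_pos: [508.1, 429.4, 52.0]
eef_rot: [-3.142, -0.0, -0.161]
wrist_force: [0.2, 0.0, -0.4]
finger_gap: 51.4
finger_force: 15.0
```

```bash
python3 -m creep '[[-0.2,[0,0,0.03],0],[-0.2,[0,0,0.05],0],[-0.2,[0,0,0.05],0]]'
python3 -m creep '[[0.12,[0,0,0],0],[0.16,[0,0,0],0],[0.2,[0,0,0],0],[0.25,[0,0,0],0],[0.3,[0,0,0],0],[0.3,[0,0,0],0],[0.3,[0,0,-1],0],[0.3,[0,0,-3],0],[0.3,[0,0,-5],0],[0.5,[0,0,-7],0],[1,[0,0,-9],0],[1,[0,0,-9.5],0]]'
python3 look.py clear C c3 320 240 85 34; python3 -c "
from h import *
print(to_move((664,20),.5,120))"
```

```text
clock: 30.75
eef_pos: [508.2, 429.4, 51.8]
eef_rot: [-3.141, -0.0, -0.161]
wrist_force: [-1.9, -0.5, 4.8]
finger_gap: 51.6
finger_force: 15.0
clock: 31.95
eef_pos: [508.8, 429.9, 149.7]
eef_rot: [-3.139, -0.003, -0.161]
wrist_force: [0.7, 0.8, 0.5]
finger_gap: 81.6
finger_force: 0.0
12457 [523.2 445.7] 0.825 err 0.518
[508.71168828 429.80898193 148.9623271 ] [-3.13913307e+00 -2.36640668e-03 -1.60894947e-01]
[ 1.15 -1.78  8.9 ] -11.3 j6 2.38
(array([21.89, 37.97,  2.85]), -7.57, 'j6', 2.38)
```

```bash
python3 -m creep '[[1,[2,3.5,0],-0.6],[1,[4,7,0.3],-1.2],[1,[6,10.5,0.6],-1.8],[1,[8,14,0.9],-2.4],[1,[10,17.5,1.2],-3],[1,[12,21,1.5],-3.7],[1,[14,24.5,1.8],-4.4],[1,[16,28,2.1],-5.1],[1,[18,31.5,2.4],-5.8],[1,[20,35,2.7],-6.5],[1,[21.9,38,2.85],-7.2],[1,[21.9,38,2.85],-7.57]]'
python3 -m creep '[[1,[0,0,0],0],[1,[0,0,0],0]]'
python3 look.py white T wh1 320 240 95
```

```text
clock: 33.2
eef_pos: [663.9, 15.0, 116.4]
eef_rot: [-3.141, 0.002, 0.498]
wrist_force: [-0.4, 0.1, 1.0]
finger_gap: 94.0
finger_force: 0.0
clock: 33.4
eef_pos: [663.1, 19.6, 117.3]
eef_rot: [-3.141, 0.001, 0.499]
wrist_force: [0.7, 0.4, -0.6]
finger_gap: 93.9
finger_force: 0.0
231 [572.   38.8] 1.327 err 1.0
[663.14719349  19.90741037 117.60492257] [-3.14124987e+00  4.41874662e-04  4.99524939e-01]
[-7.09 -6.02  5.77] -9.48 j6 1.05
```

View pics/wh1.png

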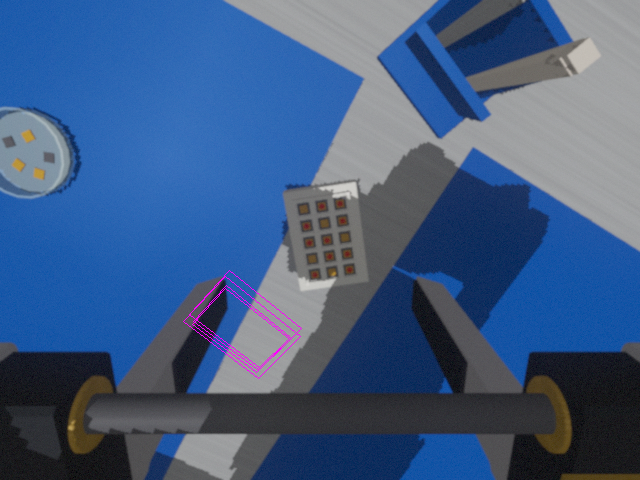

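White tray in shadow at corners (284,188),(358,180),(369,282),(301,291); corner pockets at (304,209),(340,203),(349,269),(315,274).

```bash
python3 - <<'E'
from h import *
p=manip.camera_params("wrist"); im=cv2.imread("pics/wh1_raw.png")
C=[(284,188),(358,180),(369,282),(301,291)]
print(rect(p,C,6,76,52))
m=np.zeros((480,640),np.uint8); cv2.fillConvexPoly(m,np.int32(C),255)
print(*locate(im,p,"",0,TRAY,m=m>0))
# pockets
g=cv2.erode(m,np.ones((9,9))); h=cv2.cvtColor(im,cv2.COLOR_BGR2HSV)
d=np.uint8((h[...,1]>70)&(g>0))*255; n,l,st,c=cv2.connectedComponentsWithStats(d)
b=np.array([c[i] for i in range(1,n) if st[i,4]>12]); print(len(b),b.round().tolist())
q=cv2.minAreaRect(np.float32(unproj(p,b,16)[:,:2])); print(q, unproj(p,b,16).mean(0))
print(rect(p,[(304,209),(340,203),(349,269),(315,274)],16,1,1))
E
```

```text
(array([668.4,  14.9]), 0.636, array([80. , 53.5, 81.9, 53.7]))
[670.   15.7] 0.628 err 0.052
15 [[340.0, 203.0], [321.0, 206.0], [303.0, 209.0], [342.0, 220.0], [324.0, 223.0], [306.0, 226.0], [345.0, 237.0], [327.0, 240.0], [309.0, 242.0], [347.0, 253.0], [329.0, 256.0], [312.0, 258.0], [349.0, 269.0], [332.0, 272.0], [314.0, 274.0]]
((668.89013671875, 16.587291717529297), (50.47650909423828, 26.06385040283203), 37.23970413208008) [668.8932704   16.58701787  16.        ]
(array([669.1,  16.4]), 0.65, array([50.3, 25.5, 50. , 25.8]))
```

```bash
python3 -c "
from h import *
print(to_move((669,16.5),.65,17.6))"
```

```text
(array([ 0.35,  0.58, 10.  ]), -1.72, 'j6', 1.05)
```

```bash
python3 -m creep '[[1,[0.35,0.58,0.5],-0.8],[1,[0.35,0.58,1.5],-1.72],[1,[0.35,0.58,3],-1.72],[1,[0.35,0.58,5],-1.72],[1,[0.35,0.58,7],-1.72],[0.5,[0.35,0.58,8.6],-1.72],[0.4,[0.35,0.58,9.5],-1.72],[0.3,[0.35,0.58,9.85],-1.72],[0.25,[0.35,0.58,10],-1.72],[0.25,[0.35,0.58,10],-1.72],[0.25,[0.35,0.58,10],-1.72]]'
python3 -m creep '[[0.15,[0,0,0],0],[-0.2,[0,0,0],0],[-0.2,[0,0,0],0],[-0.2,[0,0,0],0],[-0.2,[0,0,0],0]]' 15
python3 -m creep '[[-0.2,[0,0,-0.3],0],[-0.2,[0,0,-1],0],[-0.2,[0,0,-2],0],[-0.2,[0,0,-3.5],0],[-0.2,[0,0,-5],0],[-0.2,[0,0,-6.5],0],[-0.2,[0,0,-7.5],0],[-0.2,[0,0,-8],0],[-0.2,[0,0,-8],0]]'
python3 -c "
from h import *
print(to_move((507.4,-397.6),-.287,97))"
```

```text
clock: 34.55
eef_pos: [669.7, 15.8, 18.7]
eef_rot: [3.141, -0.001, 0.65]
wrist_force: [-0.9, -0.5, -0.5]
finger_gap: 58.9
finger_force: 0.0
clock: 35.05
eef_pos: [669.5, 15.8, 18.4]
eef_rot: [3.141, -0.001, 0.65]
wrist_force: [-1.2, 0.7, 5.1]
finger_gap: 51.9
finger_force: 15.0
clock: 35.95
eef_pos: [669.5, 15.8, 98.7]
eef_rot: [3.141, -0.001, 0.65]
wrist_force: [0.6, 0.0, -0.7]
finger_gap: 52.3
finger_force: 15.0
(array([-37.92,  23.11,   0.15]), 10.73, 'j6', 0.89)
```

```bash
python3 -m creep '[[-0.2,[-0.4,0.26,0],0.2],[-0.2,[-1.7,1.04,0],0.7],[-0.2,[-3.8,2.34,0],1.3],[-0.2,[-6.4,3.9,0],1.9],[-0.2,[-9,5.5,0],2.5],[-0.2,[-11.5,7,0],3.1],[-0.2,[-14.1,8.6,0],3.8],[-0.2,[-16.65,10.15,0],4.5],[-0.2,[-19.2,11.7,0],5.2],[-0.2,[-21.8,13.3,0],5.8],[-0.2,[-24.3,14.8,0],6.4],[-0.2,[-26.9,16.4,0],7]]'
python3 -m creep '[[-0.2,[-1.2,2.7,0],0.6],[-0.2,[-2.4,5.5,0],1.2],[-0.2,[-3.5,8,0],1.8],[-0.2,[-4.35,9.9,0],2.4],[-0.2,[-4.8,11,0],2.9],[-0.2,[-5.1,11.6,0],3.3],[-0.2,[-5.18,11.8,0],3.6],[-0.2,[-5.18,11.8,0],3.73],[-0.2,[-5.18,11.8,0],3.73],[-0.2,[-5.18,11.8,0],3.73]]'
python3 over.py 507.4 -397.6 -.287 wh2
```

```text
clock: 37.15
eef_pos: [552.8, -279.2, 97.4]
eef_rot: [-3.141, 0.001, 0.034]
wrist_force: [0.0, 0.4, -0.2]
finger_gap: 51.7
finger_force: 15.0
clock: 38.15
eef_pos: [507.5, -396.9, 98.0]
eef_rot: [-3.142, -0.0, -0.285]
wrist_force: [-0.1, -0.0, -1.0]
finger_gap: 52.2
finger_force: 15.0
[ 507.46970321 -396.96817378   98.00197852] [ 3.14158974e+00 -1.64875469e-05 -2.85477954e-01]
[0.01 0.06 7.3 ] 0.02 j6 1.14
```

View pics/wh2.png

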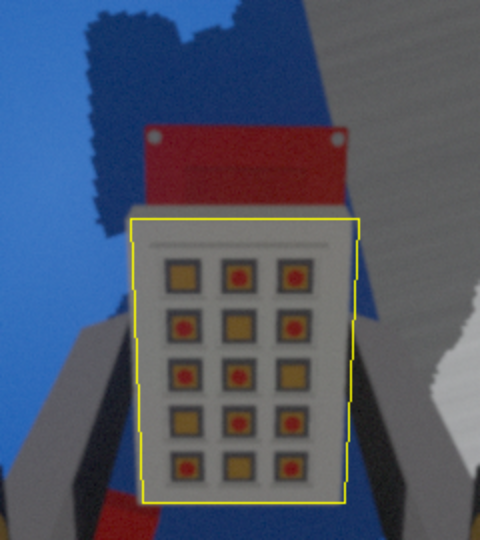

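Base screws at columns 154 and 337 (mid 245) put the base ~1.5 mm to tool +y; far edge as expected. Lower.

```bash
python3 -m creep '[[-0.2,[-0.02,0.05,0.7],0],[-0.2,[-0.06,0.12,2],0],[-0.2,[-0.06,0.12,3.5],0],[-0.2,[-0.06,0.12,4.8],0],[-0.2,[-0.06,0.12,5.8],0],[-0.2,[-0.06,0.12,6.3],0],[-0.2,[-0.06,0.12,6.5],0],[-0.2,[-0.06,0.12,6.65],0],[-0.2,[-0.06,0.12,6.7],0],[-0.2,[-0.06,0.12,6.7],0]]'
python3 -m creep '[[-0.2,[0,0,0.05],0],[-0.2,[0,0,0.12],0],[-0.2,[0,0,0.2],0],[-0.2,[0,0,0.26],0],[-0.2,[0,0,0.32],0],[-0.2,[0,0,0.38],0],[-0.2,[0,0,0.42],0],[-0.2,[0,0,0.45],0],[-0.2,[0,0,0.45],0],[-0.2,[0,0,0.45],0]]'
```

```text
clock: 39.2
eef_pos: [506.4, -398.6, 31.3]
eef_rot: [3.141, -0.001, -0.287]
wrist_force: [-0.2, -0.3, -0.8]
finger_gap: 51.7
finger_force: 15.0
clock: 40.2
eef_pos: [506.3, -398.5, 26.4]
eef_rot: [3.142, -0.0, -0.287]
wrist_force: [-1.0, -0.8, -0.3]
finger_gap: 51.6
finger_force: 15.0
```

```bash
python3 -m creep '[[-0.2,[0,0,0.03],0],[-0.2,[0,0,0.05],0],[-0.2,[0,0,0.05],0]]'
python3 -m creep '[[0.12,[0,0,0],0],[0.16,[0,0,0],0],[0.2,[0,0,0],0],[0.25,[0,0,0],0],[0.3,[0,0,0],0],[0.3,[0,0,0],0],[0.3,[0,0,-1],0],[0.3,[0,0,-3],0],[0.3,[0,0,-5],0],[0.5,[0,0,-7],0],[1,[0,0,-9],0],[1,[0,0,-9.5],0]]'
python3 - <<'E'
from h import *
p=manip.camera_params("wrist"); im=np.ascontiguousarray(manip.camera("wrist")[:,:,::-1]); cv2.imwrite("pics/wh3.png",im)
C=[tuple(a) for a in proj(p,verts(TRAY,506.3,-398.5,-.287,8))[4:8]]
m=np.zeros((480,640),np.uint8); cv2.fillConvexPoly(m,np.int32(C),255)
g=cv2.erode(m,np.ones((9,9))); h=cv2.cvtColor(im,cv2.COLOR_BGR2HSV)
d=np.uint8((h[...,1]>70)&(g>0))*255; n,l,st,c=cv2.connectedComponentsWithStats(d)
b=np.array([c[i] for i in range(1,n) if st[i,4]>12]); print(len(b))
X=np.float32(unproj(p,b,24)[:,:2]); print(X.mean(0),cv2.minAreaRect(X))
print(to_move((395,-290),-.574,120))
E
```

```text
clock: 40.5
eef_pos: [506.3, -398.5, 26.4]
eef_rot: [3.141, -0.0, -0.287]
wrist_force: [-1.7, 2.7, 4.9]
finger_gap: 51.5
finger_force: 15.0
clock: 41.7
eef_pos: [507.0, -399.1, 124.1]
eef_rot: [3.14, -0.004, -0.287]
wrist_force: [-0.4, 0.0, 0.0]
finger_gap: 81.6
finger_force: 0.0
15
[ 505.91064 -397.07117] ((505.89276123046875, -396.9845275878906), (26.148561477661133, 50.629756927490234), 73.36727142333984)
(array([-13.81,  -7.29,   0.28]), 3.29, 'j6', 1.13)
```

```bash
python3 -m creep '[[1,[-1.5,-0.8,0],0.4],[1,[-4,-2.1,0],0.8],[1,[-7,-3.7,0],1.3],[1,[-10,-5.3,0],2],[1,[-12.5,-6.6,0.2],2.7],[1,[-13.8,-7.3,0.3],3.29],[1,[-13.8,-7.3,0.3],3.29],[1,[-13.8,-7.3,0.3],3.29],[1,[-13.8,-7.3,0.3],3.29]]'
python3 look.py red C rc1 320 240 80
```

```text
clock: 42.65
eef_pos: [395.0, -289.9, 117.8]
eef_rot: [3.142, -0.0, -0.573]
wrist_force: [-0.0, 0.8, 0.1]
finger_gap: 93.9
finger_force: 0.0
5346 [ 398.5 -294.4] -0.57 err 0.027
[ 394.95883164 -289.91300626  117.72076877] [-3.14158560e+00  1.00300320e-04 -5.72864985e-01]
[0.54 0.19 5.77] -0.03 j6 1.44
```

```bash
python3 -m creep '[[1,[0.3,0.1,0.5],-0.03],[1,[0.54,0.19,2],-0.03],[1,[0.54,0.19,4],-0.03],[1,[0.54,0.19,6],-0.03],[1,[0.54,0.19,7.5],-0.03],[0.5,[0.54,0.19,8.8],-0.03],[0.4,[0.54,0.19,9.6],-0.03],[0.3,[0.54,0.19,9.9],-0.03],[0.25,[0.54,0.19,10.02],-0.03],[0.25,[0.54,0.19,10.02],-0.03],[0.25,[0.54,0.19,10.02],-0.03]]'
python3 -m creep '[[0.15,[0,0,0],0],[-0.2,[0,0,0],0],[-0.2,[0,0,0],0],[-0.2,[0,0,0],0],[-0.2,[0,0,0],0]]' 15
python3 -m creep '[[-0.2,[0,0,-0.3],0],[-0.2,[0,0,-1],0],[-0.2,[0,0,-2.5],0],[-0.2,[0,0,-4],0],[-0.2,[0,0,-6],0],[-0.2,[0,0,-7.5],0],[-0.2,[0,0,-8.3],0],[-0.2,[0,0,-8.5],0],[-0.2,[0,0,-8.5],0]]'
python3 -c "
from h import *
print(to_move((506.2,-398.1),-.287,102))"
```

```text
clock: 43.8
eef_pos: [398.3, -294.1, 18.3]
eef_rot: [3.141, -0.001, -0.571]
wrist_force: [-0.3, 0.3, -0.0]
finger_gap: 58.8
finger_force: 0.0
clock: 44.3
eef_pos: [398.2, -294.1, 18.1]
eef_rot: [3.141, -0.001, -0.571]
wrist_force: [-1.2, -0.0, 5.7]
finger_gap: 51.7
finger_force: 15.0
clock: 45.2
eef_pos: [397.9, -293.8, 102.6]
eef_rot: [-3.142, 0.0, -0.571]
wrist_force: [-0.5, 0.2, -0.9]
finger_gap: 51.9
finger_force: 15.0
(array([14.74,  2.92,  0.05]), -3.25, 'j6', 1.43)
```

```bash
python3 -m creep '[[-0.2,[1,0.2,0],-0.3],[-0.2,[3,0.6,0],-0.8],[-0.2,[6,1.2,0],-1.3],[-0.2,[9,1.8,0],-1.8],[-0.2,[12,2.4,0],-2.4],[-0.2,[13.8,2.7,0],-2.9],[-0.2,[14.6,2.9,0],-3.2],[-0.2,[14.74,2.92,0],-3.25],[-0.2,[14.74,2.92,0],-3.25],[-0.2,[14.74,2.92,0],-3.25]]'
python3 over.py 506.2 -398.1 -.287 rc2
```

```text
clock: 46.2
eef_pos: [505.9, -397.7, 102.8]
eef_rot: [-3.141, 0.0, -0.288]
wrist_force: [-0.0, 0.1, -1.2]
finger_gap: 51.7
finger_force: 15.0
[ 505.9380232  -397.79066861  102.91590402] [-3.14151440e+00  5.57899862e-05 -2.87770328e-01]
[0.03 0.02 7.79] -0.01 j6 1.14
```

View pics/rc2.png

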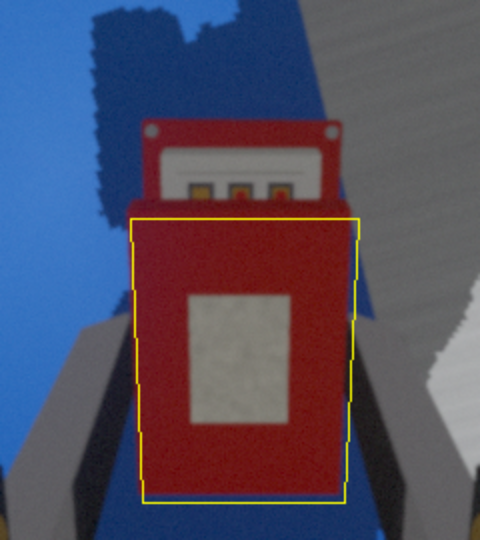

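Cover (columns 128–350) is centred on the white tray (160–322) sideways, but rides ~2 mm forward in the grip; shift back 1.5 mm and lower.

```bash
python3 -m creep '[[-0.2,[-0.05,0.01,0.7],0],[-0.2,[-0.15,0.02,2],0],[-0.2,[-0.15,0.02,3.4],0],[-0.2,[-0.15,0.02,4.5],0],[-0.2,[-0.15,0.02,5.3],0],[-0.2,[-0.15,0.02,5.65],0],[-0.2,[-0.15,0.02,5.8],0],[-0.2,[-0.15,0.02,5.9],0],[-0.2,[-0.15,0.02,5.95],0],[-0.2,[-0.15,0.02,5.95],0]]'
python3 -m creep '[[-0.2,[0,0,0.05],0],[-0.2,[0,0,0.12],0],[-0.2,[0,0,0.2],0],[-0.2,[0,0,0.26],0],[-0.2,[0,0,0.32],0],[-0.2,[0,0,0.38],0],[-0.2,[0,0,0.42],0],[-0.2,[0,0,0.42],0],[-0.2,[0,0,0.42],0]]'
```

```text
clock: 47.25
eef_pos: [504.9, -398.0, 43.6]
eef_rot: [3.141, -0.0, -0.287]
wrist_force: [0.3, -0.0, 0.0]
finger_gap: 51.9
finger_force: 15.0
clock: 48.15
eef_pos: [504.8, -398.0, 39.2]
eef_rot: [3.142, -0.0, -0.287]
wrist_force: [-0.9, 0.1, 1.4]
finger_gap: 51.8
finger_force: 15.0
```

```bash
python3 -m creep '[[-0.2,[0,0,0.03],0],[-0.2,[0,0,0.05],0],[-0.2,[0,0,0.05],0]]'
python3 -m creep '[[0.12,[0,0,0],0],[0.16,[0,0,0],0],[0.2,[0,0,0],0],[0.25,[0,0,0],0],[0.3,[0,0,0],0],[0.3,[0,0,0],0],[0.3,[0,0,-1],0],[0.3,[0,0,-3],0],[0.3,[0,0,-5],0],[0.5,[0,0,-7],0],[1,[0,0,-9],0],[1,[0,0,-9.5],0]]'
python3 - <<'E'
from h import *
# stickers: white on red cover (wrist), green on clear cover and dish/loupe change (side+scene)
def stick(cam,m,xy,z,r=35):
    p=manip.camera_params(cam); k=np.zeros((480,640),np.uint8); uv=proj(p,[[*xy,z]])[0]
    cv2.circle(k,tuple(map(int,uv)),r,1,-1); im=np.ascontiguousarray(manip.camera(cam)[:,:,::-1]); h=cv2.cvtColor(im,cv2.COLOR_BGR2HSV)
    d=np.uint8(m(h))&k; n,l,st,c=cv2.connectedComponentsWithStats(d); i=1+st[1:,4].argmax()
    t=np.float32(np.argwhere(l==i)[:,::-1]); q=cv2.boxPoints(cv2.minAreaRect(t)); print(cam,st[i,4],rect(p,q,z,0,0), "centre",unproj(p,c[i],z)[0].round(1))
stick("wrist",lambda h:h[...,1]<90,(506,-398),32,30)
for cam in("scene","side"):
    stick(cam,lambda h:(h[...,0]>50)&(h[...,0]<80)&(h[...,1]>120),(508,429),45,9)
    a=cv2.imread(f"pics/{cam}0.png").astype(int); b=manip.camera(cam)[:,:,::-1].astype(int); p=manip.camera_params(cam)
    for n,x,y,z in(("dish",619,231,7),("loupe",399,289,20)):
        u,v=proj(p,[[x,y,z]])[0].astype(int); print(cam,n,np.abs(a-b)[v-20:v+20,u-20:u+20].mean().round(1))
E
```

```text
clock: 48.45
eef_pos: [504.8, -398.0, 39.1]
eef_rot: [3.142, -0.0, -0.287]
wrist_force: [-3.3, 2.1, 6.5]
finger_gap: 51.8
finger_force: 15.0
clock: 49.65
eef_pos: [505.4, -398.6, 136.7]
eef_rot: [3.14, -0.004, -0.287]
wrist_force: [-0.1, 0.0, -0.6]
finger_gap: 81.5
finger_force: 0.0
wrist 1501 (array([ 506. , -397.1]), -0.288, array([34.6, 24.7, 34.6, 23.8])) centre [ 506.7 -397.1   32. ]
scene 196 (array([504.5, 430. ]), -0.166, array([31.3, 21.6, 31.2, 21.2])) centre [505.1 429.7  45. ]
scene dish 5.0
scene loupe 3.6
side 243 (array([509.3, 429.7]), -0.216, array([25.3, 21.4, 24.9, 21.7])) centre [509.4 429.3  45. ]
side dish 6.4
side loupe 4.8
```

```bash
python3 -c "
from cell import manip
print(manip.sign_off())"
```

```text
the job is handed in; nothing more can be done
None
```

I handed the job in at about 50 s: black tray, yellow tray and clear cover are on the green base, and white tray and red cover on the red base. Each piece came down to its seated height, the dish and loupe look unmoved in the before-and-after camera images, and the sign-off gave no verdict.

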